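# Lift the freshly sealed die out of the dice case with tongs

### The arm

A 6-joint arm with a two-finger parallel gripper is mounted at the origin on the work surface. World frame = base frame: x ahead of the robot, y to its left, z up, the work surface at z = 0. Lengths are in m, angles in rad, forces in N, time in s.
With the tool pointing down it reaches from about 0.275 to 0.875 m from the base axis. Payload 12.5 kg.
Tool frame: the origin (TCP) lies on the centre line of the jaws, within the pads' length; the fingertips stand r.finger_overhang ahead of it and the grasp point (between the pads) lies 3 mm ahead of it (r.finger_overhang is the distance from the TCP to the fingertips, in m); z points along the fingers, y is the line along which they close (so a half turn about z gives the same grasp; the last joint's range is limited). The gripper opens to 85 mm and grips with 20 to 120 N. Pads are 22 mm wide; open, the fingers measure 114 mm over their backs; the gripper's body (76 mm by 85 mm) begins 54 mm behind the grasp point. The pads swing forward as they close: fully open they stand 13 mm farther back than shut.
Start: joints at [-1.264, 0.351, 1.652, -0, 1.139, -0.085], TCP at [0.21, -0.508, 0.253] pointing down, gripper open.
Joint ranges: [-2.75, 2.75], [-0.79, 2.1], [0.01, 2.65], [-1.57, 4.71], [0.07, 3.14], [-2.87, 2.87]. Speed limits (rad/s): [2.22, 2.22, 2.79, 3.14, 3.14, 3.14].

### API

Orientations are given as a unit quaternion [x, y, z, w].
In Python, from cell import r, optics gives the robot as it stands. The module is installed in compiled form; this text tells all that it offers. Calls block until the motion is done:
- r.move_to(position, orientation): joint-space move of the TCP to a pose.
- r.move_linear(position, rot=None, vel=0.15): straight line of the TCP; rot=None keeps the orientation; vel is the mean speed in m/s.
- r.set_joints(angles): joint-space move.
- r.set_gripper(opening, squeeze=None): opening from 0.0 (shut) to 1.0 (fully open); squeeze is the grip in N (None keeps the last); returns when the fingers have stopped.
- r.sleep(seconds).
- r.inverse_kinematics(position, orientation): joint angles nearest the present ones, or None.
- optics.get_image(name): name is "scene" or "side" or "wrist"; returns a dict with "pixels" (420x560x3 uint8, red, green, blue), "depth" (420x560 float32, m along the optical axis (not along the pixel's ray), 0 where there is no reading), "fx", "fy", "cx", "cy" (pixels), "camera_from_world" (4x4, takes a point from world to camera coordinates); the wrist camera has in their place "mount" (4x4, takes a point from camera to tool coordinates, whose origin is the TCP and whose axes are the flange's). Camera axes: x right, y down, z forward; pixel columns grow to the right and rows downward; lengths in m; the calibration is good to about 2 mm. A picture is of the moment at which its call begins: read the wrist's pose just before it.
A pose or a line that the arm cannot do raises r.PlanningError and nothing moves.
- r.hand_in(): hands the job in; it is judged then, once.
Readings, each from a call of its own:
- r.current_t(): time.
- r.current_q(): joint angles.
- r.current_qvel(): joint speeds.
- r.current_effort(): joint torques, N m.
- r.current_tool_pos(): TCP position.
- r.current_ee_rot(): TCP orientation.
- r.current_contact_force(): force on the tool from outside, world axes, zero at the start.
- r.current_torque(): the same for the moment, N m.
- r.current_opening(): opening from 0.0 (shut) to 1.0 (fully open).
- r.current_finger_force(): force on a finger pad.
Only numpy, scipy, OpenCV 4.12 (cv2) and the standard library are available. Lean on these libraries where they do the work, as an engineer would, in place of code of your own. Each camera call takes 0.05 s, during which the arm holds its last target. There are 200 camera calls.

### The job

The cube-shaped die in the unlocked metal dice case is freshly sealed and must not be touched by the gripper. Swing both lid flaps of the case open past upright, then take the scissor tongs out of their wooden stand, close them on the die and lift it at least 15 cm above the shelf, leaving all the other pieces where they are. Finish while still holding the die up, still, in the tongs.

Things in the scene. Friction and masses are not known exactly. Their poses are not given: they have to be found in the camera images.
- case: Fixed gunmetal dice case, 184 (its x) x 108 (its y) x 42 mm high, origin at the centre of its underside. One open bay inside, 176 x 100 mm, floor 8 mm above the shelf. Cam locks already open. Two lid flaps, hinged along its long +y and -y sides, meet in the middle. Die, meeple and stopper stand inside in a row along its x axis, about 50 mm apart, in any order.
- flap_left (a joint): Flap hinged on the case's +y side: 0 = shut (flat), pi/2 = upright, grows as it opens outwards, stop at 2.2 rad. It stays at whatever angle it is left (stiff hinge, about 0.035 N m). It may start slightly ajar.
- flap_right (a joint): The same on the case's -y side.
- left_tab (a point): Grasp point on the left flap's pull tab: flat steel, square on the flap near its free edge, 20 mm along the hinge, 7 mm thick, 38 mm tall; point 25 mm above the flap, 13 mm below the tab's top. At case x = +45 mm; shut: 70 mm above the shelf, 46 mm inwards of and 28 mm above the hinge line. Moves with the flap. Pinched across its 20 mm, the tab can pivot between the fingers.
- right_tab (a point): The same on the right flap, at case x = -45 mm.
- left_hinge (a point): Point on the left flap's hinge line abreast of its tab, 42 mm above the shelf, 52 mm to the case's +y side; hinge line along the case's x axis; axes as the case's.
- right_hinge (a point): The same for the right flap, on the case's -y side.
- die_center (a point): Centre of the white resin die, a 24 mm cube with pips, about 20 g, lying flat on the case floor; axes square to its faces. Its top is 8 mm below the shut flaps.
- meeple_center (a point): Centre of the carved maple meeple (26 x 12 mm, 29 mm tall, z up) standing in the case; to be left alone.
- stopper_center (a point): Centre of the cobalt glass stopper (22 mm across, 28 mm tall) standing in the case; to be left alone.
- stand: Fixed dark wooden stand, 75 x 105 mm foot; its walls reach 55 mm above the shelf round a well 20 x 58 mm whose floor is 10 mm above the shelf. Origin at the centre of its underside; the tongs stand in the well.
- tongs_grip (a point): Midway between the two handle barrels of the loose scissor tongs (80 g), upright in the stand, sprung open, tips down. z up, y = the line along which handles and tips close. Barrels: round rods along x, 16 mm thick, 22 mm long; 61 mm over both in y when open. Point at barrel height, 119 mm above the feet. Fixed to the arm with its handle at +y: leans with it once squeezed.
- tongs_pin (a point): Crossing pin of the tongs, 52 mm below tongs_grip: squeezing the handles from outside closes the tips, about 1 mm per mm. The spring pushes each handle out with about 2.5 N when open, 5 N when on the die, so lightly squeezed tongs can be carried. While closing onto the die, the barrels rise 3 mm and the feet drop 3 mm relative to the pin.
- tongs_feet (a point): Midway between the tips' feet as sprung open. Tips: flat plates 16 mm wide (x), 4 mm thick, 24 mm tall; 44 mm apart inside, 53 mm outside when open. They lie flat on the die's faces (24 mm) when the handles measure 42 mm over the outside; the feet are then 125 mm below the barrel centres. Moves with the same arm as tongs_grip.
- tongs_arm (a joint): Angle by which the tongs are closed: 0 = sprung open, about 0.34 = on the die's faces, 0.6 = shut to its stop.
- ring_token: Tarnished silver ring, 26 mm across, 7 mm high, loose on the shelf; to be left alone. Origin under its centre.
- pawn: Dark wooden pawn, 26 mm across, 42 mm high; to be left alone. Origin under its centre.
- card_box: Wooden card box 65 x 92 x 22 mm; to be left alone. Origin under its centre.
- dice_cup: Brown dice cup, 76 mm across, 90 mm high; to be left alone. Origin under its centre.
- token_stack: Brass token stack, 32 mm across, 24 mm high; to be left alone. Origin under its centre.
Mind the look-alikes: they are no part of the job. What is shaped like the part that bears tongs_grip but pink, white or yellow is not meant.

How it is judged:
On the way, in this order (a step that is already met when the one before it is completed fails the run):
1. both flaps of the case are open to about upright or beyond (value of joint each of flap_left, flap_right above 1.5 rad), for 0.2 s.
2. the tongs are held by the gripper and lifted clear of the stand (height (world z) of tongs_grip above 0.18 m and contact force between the fingers and tongs above 1 N), for 0.2 s.
At the end, for the whole second after the job is handed in: The die's centre is more than 0.15 m above the shelf and still (under 0.05 m/s), squeezed by the tongs (over 1 N) which the fingers hold (over 1 N); neither gripper nor case touches the die, the tongs do not rest on the case, and both flaps are still open (over 1.4 rad) (height (world z) of die_center above 0.15 m and contact force between tongs and die above 1 N and contact force between the fingers and tongs above 1 N and contact force between each of the arm, the fingers and die below 0.2 N and contact force between case and die below 0.1 N and contact force between case and tongs below 0.1 N and linear speed of die below 0.05 m/s and value of joint each of flap_left, flap_right above 1.4 rad); the arm keeps its last pose, push and grip.
It fails at once if the gripper or arm touches the freshly sealed die (contact force between any of the fingers, the arm and die above 0.5 N).
It fails at once if another piece is displaced by more than 30 mm (distance of any of meeple_center, stopper_center, ring_token, pawn, card_box, dice_cup, token_stack from where it was at the start of the episode above 0.03 m).
It also fails if it takes over 72 s, if anything falls off the work surface, if the arm or the gripper's body presses on something with over 40 N, if the wrist force passes 120 N, or if a joint passes its speed limit or range.

## Working session

There is one attempt and no reset: what is moved stays moved. The work goes in short steps, each a Python script; the robot and the scene stay as the last script left them, time stands still between calls to the robot, and variables do not carry over. Pictures are saved under pics/ and viewed, at most 10 in all, crops included, and the job is handed in when it is done.

```bash
mkdir -p pics; cat > h.py <<'E'
import numpy as np, cv2
from scipy.spatial.transform import Rotation as R
from cell import r, optics
def grab(n):
    p=r.current_tool_pos(); q=r.current_ee_rot()
    im=optics.get_image(n)
    if n=='wrist':
        T=np.eye(4);T[:3,:3]=R.from_quat(q).as_matrix();T[:3,3]=p
        im['W']=T@im['mount']
    else: im['W']=np.linalg.inv(im['camera_from_world'])
    v,u=np.mgrid[0:420,0:560]; d=im['depth']
    P=np.stack([(u-im['cx'])/im['fx']*d,(v-im['cy'])/im['fy']*d,d],-1)
    im['xyz']=P@im['W'][:3,:3].T+im['W'][:3,3]; im['xyz'][d==0]=np.nan
    return im
def ray(im,u,v,z):
    d=im['W'][:3,:3]@np.array([(u-im['cx'])/im['fx'],(v-im['cy'])/im['fy'],1]);o=im['W'][:3,3]
    return o+d*(z-o[2])/d[2]
def save(im,f): cv2.imwrite(f,im['pixels'][...,::-1])
E
python3 - <<'E'
from h import *
a=[]
for n in ('scene','side','wrist'):
    im=grab(n); np.savez('/tmp/'+n,**im); a.append(im['pixels']); print(n,im['W'].round(3).tolist(),im['fx'],im['cx'],im['cy'])
cv2.imwrite('pics/a.png',a[0][...,::-1]); cv2.imwrite('pics/b.png',a[1][...,::-1])
print(r.current_ee_rot(),r.finger_overhang,r.current_t())
E
```

```text
scene [[0.465, 0.686, -0.56, 1.187], [0.885, -0.367, 0.286, -0.27], [-0.009, -0.629, -0.778, 0.929], [0.0, 0.0, 0.0, 1.0]] 540.4196426578128 283.9201197842527 201.70866850993337
side [[0.921, -0.21, 0.328, 0.335], [-0.388, -0.548, 0.741, -0.591], [0.024, -0.81, -0.586, 0.604], [0.0, 0.0, 0.0, 1.0]] 420.9644305781617 276.1139512501291 210.01770773652606
wrist [[0.381, -0.888, -0.256, 0.276], [-0.924, -0.367, -0.105, -0.482], [-0.001, 0.277, -0.961, 0.374], [0.0, 0.0, 0.0, 1.0]] 341.6290135331871 284.86353298017553 209.12477491751744
[ 9.80871499e-01  1.94655901e-01 -6.23542840e-05 -4.22087191e-04] 0.022 0.15
```

View pics/a.png

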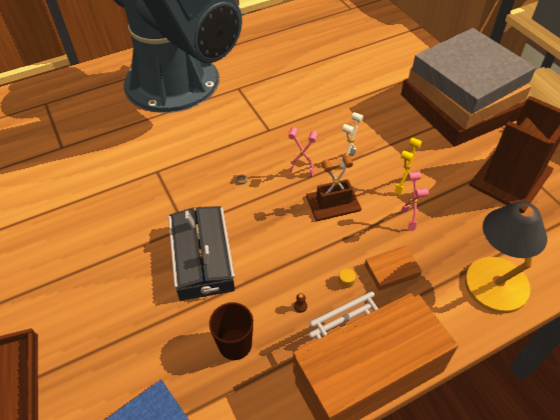

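View pics/b.png

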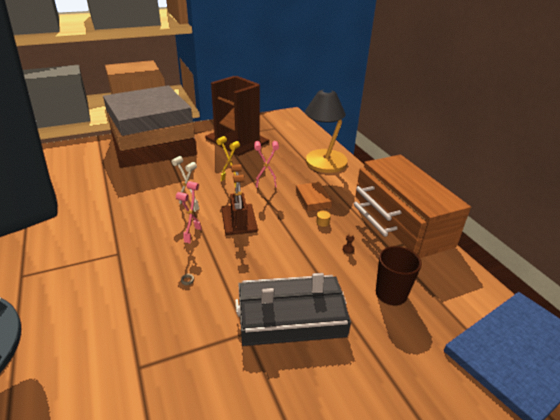

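Scene view: case at about (202,252), with tabs near (190,222) and (206,250). The stand is at (333,203), with the brown-handled tongs' barrels near (328,163) and (347,160). Pink, white and yellow look-alikes stand around it. The cup is at (233,330), the ring at (241,180).

```bash
python3 - <<'E'
import numpy as np,cv2
S={n:np.load('/tmp/%s.npz'%n) for n in('scene','side')}
box={'scene':(160,195,245,305),'side':(228,265,358,350)}
pts=[]
for n,(a,b,c,d) in box.items():
    X=S[n]['xyz'][b:d,a:c].reshape(-1,3); pts.append(X[np.isfinite(X).all(1)])
for X,n in zip(pts,box):
    T=X[(X[:,2]>.036)&(X[:,2]<.05)]
    print(n,len(T),cv2.minAreaRect(T[:,:2].astype('f4')*1000), T[:,:2].mean(0))
    H=X[(X[:,2]>.056)]; print('tab pts',len(H))
    lab=cv2.kmeans(H.astype('f4'),2,None,(3,50,1e-5),5,2)[1].ravel()
    for k in(0,1): Q=H[lab==k]; print(len(Q),Q.mean(0).round(4),Q.min(0).round(4),Q.max(0).round(4))
# stand + tongs
for n,(a,b,c,d) in {'scene':(300,145,365,220),'side':(218,160,262,236)}.items():
    px=S[n]['pixels'][b:d,a:c].astype(int);X=S[n]['xyz'][b:d,a:c]
    z=X[...,2]
    m=(z>.048)&(z<.062); T=X[m]; print(n,'stand',len(T),cv2.minAreaRect(T[:,:2].astype('f4')*1000))
    m=(z>.112)&(z<.16)&(px[...,0]-px[...,2]>30)&(px[...,0]>px[...,1]*1.5); H=X[m]
    if len(H)>3:
        lab=cv2.kmeans(H.astype('f4'),2,None,(3,50,1e-5),5,2)[1].ravel()
        for k in(0,1): Q=H[lab==k]; print('barrel',len(Q),Q.mean(0).round(4),Q.min(0).round(4),Q.max(0).round(4))
w=np.hstack([cv2.resize(S['scene']['pixels'][130:310,160:370],None,fx=2,fy=2),cv2.resize(S['side']['pixels'][150:330,190:375],None,fx=2,fy=2)])
cv2.imwrite('pics/c.png',w[...,::-1])
E
```

```text
scene 2452 ((568.4454345703125, -144.13394165039062), (114.07440948486328, 189.63189697265625), 73.95211029052734) [ 0.57876758 -0.1455451 ]
tab pts 296
128 [ 0.5273 -0.141   0.0721] [ 0.482  -0.1555  0.056 ] [ 0.5857 -0.115   0.0947]
168 [ 0.6485 -0.1504  0.0765] [ 0.5883 -0.1797  0.056 ] [ 0.7495 -0.133   0.0926]
side 2484 ((569.330810546875, -143.9146270751953), (115.44992065429688, 190.9815216064453), 73.82707977294922) [ 0.55807649 -0.15970772]
tab pts 457
201 [ 0.522  -0.1437  0.0747] [ 0.4819 -0.1543  0.056 ] [ 0.5667 -0.1174  0.0933]
256 [ 0.6128 -0.149   0.0729] [ 0.5673 -0.1759  0.056 ] [ 0.6536 -0.1385  0.0929]
scene stand 318 ((530.9295043945312, 186.19772338867188), (118.77352905273438, 129.00982666015625), 75.93486785888672)
barrel 86 [0.5795 0.1845 0.1328] [0.5646 0.1771 0.1218] [0.5895 0.1939 0.1401]
barrel 94 [0.5703 0.1409 0.1325] [0.5554 0.1325 0.1223] [0.5815 0.1495 0.1382]
side stand 199 ((586.0377807617188, 226.53660583496094), (195.396484375, 95.21949005126953), 59.0522575378418)
barrel 71 [0.5779 0.1817 0.1326] [0.567  0.1752 0.115 ] [0.5884 0.1967 0.1389]
barrel 72 [0.5693 0.1382 0.1329] [0.5578 0.1326 0.1238] [0.5798 0.1451 0.1384]
```

View pics/c.png

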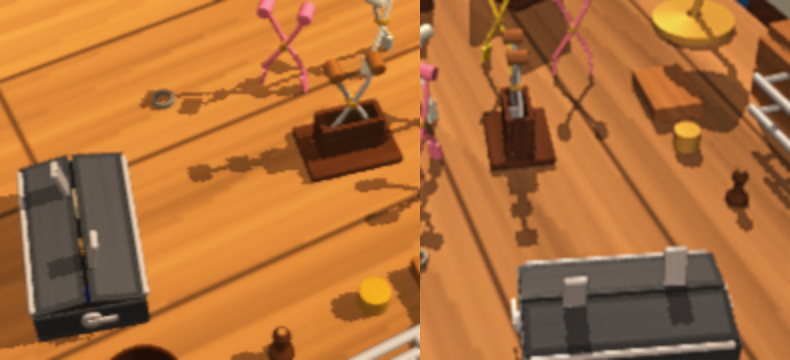

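Enlarged crop: the case's long axis lies at about -16°, with both flaps slightly ajar and the tabs at the expected ±45 mm. The tongs stand upright. Next I move above the case for one close look.

```bash
cat >> h.py <<'E'
def down(ang):  # quaternion: tool z down, tool x at heading ang (rad)
    x=np.array([np.cos(ang),np.sin(ang),0]);z=np.array([0,0,-1.]);y=np.cross(z,x)
    return R.from_matrix(np.stack([x,y,z],1)).as_quat()
E
python3 - <<'E'
from h import *
S={n:np.load('/tmp/%s.npz'%n) for n in('scene','side')}
s=S['scene']
hsv=cv2.cvtColor(s['pixels'],cv2.COLOR_RGB2HSV)
for nm,(a,b,c,d) in {'white':(340,110,365,155),'pinkL':(285,122,322,178),'yel':(394,135,424,196),'pinkR':(400,170,432,232),'cup':(208,303,256,362)}.items():
    X=s['xyz'][b:d,a:c].reshape(-1,3);X=X[X[:,2]>(.09 if nm!='cup' else .07)]
    print(nm,len(X),X.min(0).round(3),X.max(0).round(3),X.mean(0).round(3))
a=np.radians(74)
r.move_to([0.569,-0.144,0.25],down(a))
im=grab('wrist');save(im,'pics/d.png');np.savez('/tmp/w1',**im)
ex=np.array([np.sin(a),-np.cos(a)]);ey=np.array([np.cos(a),np.sin(a)])
X=im['xyz'].reshape(-1,3);X=X[np.isfinite(X).all(1)]
T=X[(X[:,2]>.036)&(X[:,2]<.05)&(np.linalg.norm(X[:,:2]-[.569,-.144],axis=1)<.13)]
print(cv2.minAreaRect(T[:,:2].astype('f4')*1000))
L=np.c_[(X[:,:2]-[.569,-.144])@np.c_[ex,ey],X[:,2]]
H=L[(L[:,2]>.066)&(abs(L[:,0])<.08)&(abs(L[:,1])<.05)]
for sg in(1,-1):
    Q=H[H[:,0]*sg>0];print('tab',sg,len(Q),Q.mean(0).round(4),np.percentile(Q,3,0).round(4),np.percentile(Q,97,0).round(4))
    t=Q[Q[:,2]>Q[:,2].max()-.006];print(' top',t.mean(0).round(4),t.min(0).round(4),t.max(0).round(4))
print(r.current_q(),r.current_t())
E
```

```text
white 196 [0.454 0.231 0.091] [0.502 0.293 0.131] [0.478 0.262 0.118]
pinkL 197 [0.432 0.118 0.09 ] [0.557 0.178 0.132] [0.461 0.147 0.118]
yel 394 [0.582 0.262 0.09 ] [0.716 0.359 0.129] [0.642 0.304 0.119]
pinkR 234 [0.655 0.262 0.09 ] [0.719 0.3   0.129] [0.688 0.28  0.119]
cup 690 [ 0.733 -0.201  0.07 ] [ 0.809 -0.125  0.094] [ 0.769 -0.163  0.083]
((568.1796264648438, -144.03506469726562), (113.75426483154297, 192.13861083984375), 73.78848266601562)
tab 1 23332 [0.0399 0.0085 0.2967] [ 0.0032 -0.0085  0.251 ] [0.0686 0.0179 0.322 ]
 top [0.0207 0.0174 0.322 ] [0.0111 0.0128 0.3194] [0.0315 0.0204 0.3254]
tab -1 23890 [-0.0395  0.0082  0.2944] [-0.0672 -0.0091  0.2474] [-0.0032  0.0179  0.3219]
 top [-0.0179  0.0176  0.3222] [-0.0288  0.0137  0.3198] [-0.0089  0.02    0.3258]
[-3.28741517e-01  4.20831716e-01  1.55666731e+00 -1.25397935e-04
  1.16406234e+00 -4.79390789e-02] 2.0583
```

View pics/d.png

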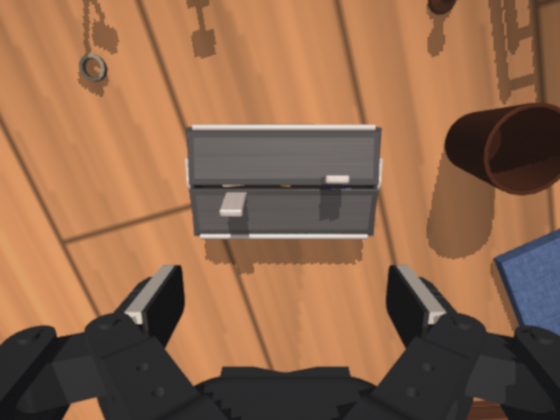

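Wrist view: the right tab is at (233,204), the left tab at (337,180). Slivers in the gap suggest the die is near x=235, the meeple near 285 and the blue stopper near 340.

```bash
python3 - <<'E'
from h import *
im=np.load('/tmp/w1.npz')
a=np.radians(73.9);c=np.array([.5683,-.144])
ex=np.array([np.sin(a),-np.cos(a)]);ey=np.array([np.cos(a),np.sin(a)])
X=im['xyz'].reshape(-1,3);X=X[np.isfinite(X).all(1)]
L=np.c_[(X[:,:2]-c)@np.c_[ex,ey],X[:,2]]
H=L[(L[:,2]>.066)&(L[:,2]<.12)&(abs(L[:,0])<.08)&(abs(L[:,1])<.05)]
for sg in(1,-1):
    Q=H[H[:,0]*sg>0];print('tab',sg,len(Q),Q.mean(0).round(4))
    t=Q[Q[:,2]>Q[:,2].max()-.006];print(' top',t.mean(0).round(4),t.min(0).round(4),t.max(0).round(4))
    # flap slope: surface points away from tab
    f=L[(abs(L[:,0]+sg*.05)<.03)&(L[:,1]*sg>.008)&(L[:,1]*sg<.045)&(L[:,2]<.08)&(L[:,2]>.03)] 
    p=np.polyfit(.052-f[:,1]*sg,f[:,2],1);print(' flap angle',np.arctan(p[0]).round(3),p[1].round(4))
E
```

```text
tab 1 209 [0.0437 0.0141 0.0895]
 top [0.0447 0.0144 0.0909] [0.0353 0.0111 0.0872] [0.0545 0.0174 0.0927]
 flap angle 0.188 0.0459
tab -1 466 [-0.0442 -0.0109  0.0834]
 top [-0.0446 -0.0136  0.0913] [-0.0546 -0.0178  0.0876] [-0.0349 -0.0101  0.0935]
 flap angle 0.205 0.0459
```

```bash
cat >> h.py <<'E'
A=np.radians(73.9);C=np.array([.5683,-.144])
EX=np.array([np.sin(A),-np.cos(A)]);EY=np.array([np.cos(A),np.sin(A)])
def case(x,y,z): return np.r_[C+x*EX+y*EY,z]
E
cat > flap.py <<'E'
from h import *
import sys
sg=int(sys.argv[1])
def p(th,dz=0):
    f=np.arctan2(31,46)+th; return case(sg*.0447,sg*(.052-.0555*np.cos(f)),.042+.0555*np.sin(f)+.003+dz)
q=down(A)
r.move_to(p(.19,.07),q)
r.move_linear(p(.19),vel=.12)
r.set_gripper(0.0,25)
print('open',r.current_opening(),r.current_finger_force(),r.current_contact_force())
for th in np.linspace(.19,1.95,7)[1:]: r.move_linear(p(th),vel=.1)
print(r.current_contact_force())
r.set_gripper(1.0)
e=p(1.95,.03);e[:2]+=sg*.01*EY; r.move_linear(e); 
e[2]=.2; r.move_linear(e,vel=.2); print(r.current_t())
E
python3 flap.py 1 && python3 flap.py -1 && python3 - <<'E'
from h import *
r.move_to(case(0,-.03,.3),down(A))
im=grab('wrist');save(im,'pics/e.png');np.savez('/tmp/w2',**im)
X=im['xyz'].reshape(-1,3);X=X[np.isfinite(X).all(1)]
L=np.c_[(X[:,:2]-C)@np.c_[EX,EY],X[:,2]]
print(r.current_t())
for s in(1,-1):
    e=L[(abs(L[:,0])<.09)&(L[:,1]*s>.03)&(L[:,1]*s<.12)&(L[:,2]>.08)&(L[:,2]<.12)];print('edge',s,len(e),e.mean(0).round(3),e[:,2].max() if len(e) else 0)
E
```

```text
open 0.22359276484830845 29.048171639442444 [-4.23726303 -0.53288788  3.06900266]
[-4.91364342  3.92290269  4.1444    ]
7.375
open 0.2272368110183871 29.036023020744324 [-5.37009808  3.68418805  6.05994177]
[-7.07075216 -0.08688292  3.13436284]
12.8667
13.5167
edge 1 2357 [0.018 0.071 0.088] 0.0944852144169796
edge -1 2028 [-0.013 -0.069  0.087] 0.09412415595518564
```

View pics/e.png

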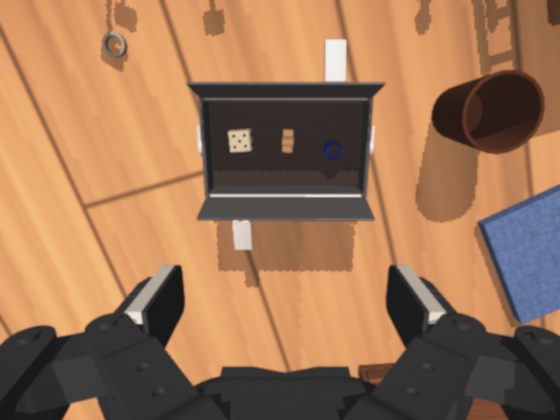

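Both flaps are open to about 1.94 rad. The die is at (239,140), the meeple at (288,140), the stopper at (333,150). Next I measure the die and barrels, then go look close above the tongs.

```bash
python3 - <<'E'
from h import *
im=np.load('/tmp/w2.npz')
px=im['pixels'];m=np.zeros((420,560),np.uint8)
m[120:162,218:262]=(px[120:162,218:262].min(-1)>95)
m=cv2.morphologyEx(m,cv2.MORPH_CLOSE,np.ones((5,5)))
c=max(cv2.findContours(m,0,2)[0],key=cv2.contourArea)
W=dict(im)
P=np.array([ray(W,u,v,.032)[:2] for u,v in c[:,0]])
print('die',cv2.contourArea(c),cv2.minAreaRect(P.astype('f4')*1000))
X=im['xyz'][m>0];X=X[(X[:,2]>.027)&(X[:,2]<.037)];print('depth',len(X),cv2.minAreaRect(X[:,:2].astype('f4')*1000),X.mean(0))
print('case-frame die',(np.array(cv2.minAreaRect(P.astype('f4'))[0])-C)@np.c_[EX,EY])
# look above the tongs
t=np.array([.574,.1615])
r.move_to([.574,.1615,.27],down(np.radians(169)))
print(r.current_q())
im=grab('wrist');save(im,'pics/f.png')
X=im['xyz'];p=im['pixels'].astype(int)
k=(X[...,2]>.125)&(X[...,2]<.145)&(np.hypot(X[...,0]-t[0],X[...,1]-t[1])<.05)
H=X[k]
lab=cv2.kmeans(H[:,:2].astype('f4'),2,None,(3,50,1e-6),5,2)[1].ravel()
for j in(0,1): Q=H[lab==j];print('barrel',len(Q),Q.mean(0).round(4),cv2.minAreaRect(Q[:,:2].astype('f4')*1000),Q[:,2].max())
k=(X[...,2]>.045)&(X[...,2]<.062)&(np.hypot(X[...,0]-t[0],X[...,1]-t[1])<.1)
print('standtop',cv2.minAreaRect(X[k][:,:2].astype('f4')*1000),r.current_t())
E
```

```text
die 438.5 ((521.5858154296875, -122.0385513305664), (24.245594024658203, 24.304546356201172), 77.75165557861328)
depth 463 ((521.0086059570312, -122.27232360839844), (23.778867721557617, 23.753787994384766), 78.2144546508789) [ 0.52146648 -0.12211531  0.03228978]
case-frame die [-0.05097224  0.00814556]
[ 1.94528187e-01  4.19478698e-01  1.50830351e+00 -2.30182632e-04
  1.21426062e+00 -1.18160796e+00]
barrel 584 [0.5774 0.1858 0.135 ] ((578.6768798828125, 185.8500518798828), (15.23659896850586, 22.63579750061035), 77.29300689697266) 0.1383780043000742
barrel 572 [0.5684 0.1434 0.1351] ((569.3822631835938, 143.19815063476562), (14.992706298828125, 22.16368293762207), 78.04150390625) 0.13834440671259146
standtop ((573.9766845703125, 164.26168823242188), (69.96996307373047, 32.012664794921875), 78.09730529785156) 14.8333
```

View pics/f.png

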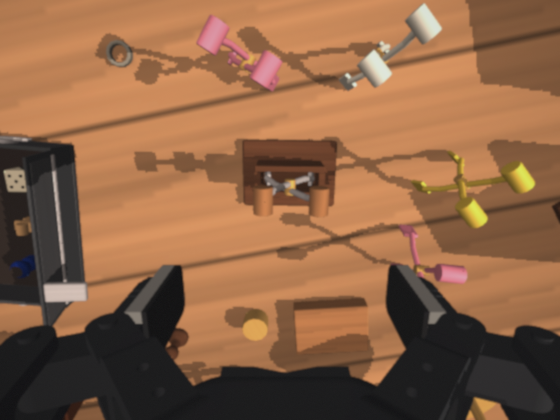

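Wrist view: tongs barrels at (263,200) and (319,200), standing free. The look-alikes are well over 60 mm away. The tongs' closing axis (78°) matches the die's axes (78°), so I can go straight down, light squeeze and lift.

```bash
python3 - <<'E'
from h import *
q=down(np.radians(167.8));t=[.5739,.1645]
r.move_to(t+[.2],q); r.move_linear(t+[.127],vel=.1)
print(r.current_contact_force())
r.set_gripper(.635,20); print(r.current_opening(),r.current_finger_force(),r.current_contact_force())
r.move_linear(t+[.16],vel=.06); r.move_linear(t+[.30],vel=.12); r.sleep(.3)
print(r.current_opening(),r.current_finger_force(),r.current_tool_pos(),r.current_t())
im=grab('side');save(im,'pics/g.png')
for n,im in(('side',im),('scene',grab('scene'))):
    X=im['xyz'];p=im['pixels'].astype(int)
    k=(np.hypot(X[...,0]-t[0],X[...,1]-t[1])<.06)&(X[...,2]<.33)&(X[...,2]>.15)
    o=k&(p[...,0]>p[...,2]*2)&(p[...,0]>70)&(X[...,2]>.26)
    l=k&(X[...,2]<.225)
    for w,Q in(('barrel',X[o]),('tips',X[l])):
        print(n,w,len(Q),*( (Q.mean(0).round(4),Q.min(0).round(4),Q.max(0).round(4)) if len(Q) else ()))
E
```

```text
[-0.94155105 -0.49675756  0.66868527]
0.6634388272405981 17.757498621940613 [-0.77061103 -3.25549994 16.77979396]
0.635440232169727 3.2251015305519104 [0.57386237 0.16447857 0.29974232] 18.9417
side barrel 31 [0.5657 0.1725 0.3026] [0.5555 0.1323 0.2859] [0.5715 0.1966 0.3254]
side tips 185 [0.5718 0.1575 0.1983] [0.5616 0.1389 0.1785] [0.5809 0.1872 0.2249]
scene barrel 262 [0.5757 0.1648 0.301 ] [0.5566 0.1068 0.2618] [0.5978 0.2133 0.3291]
scene tips 148 [0.5732 0.1612 0.2008] [0.5596 0.1402 0.1791] [0.5849 0.1858 0.225 ]
```

View pics/g.png

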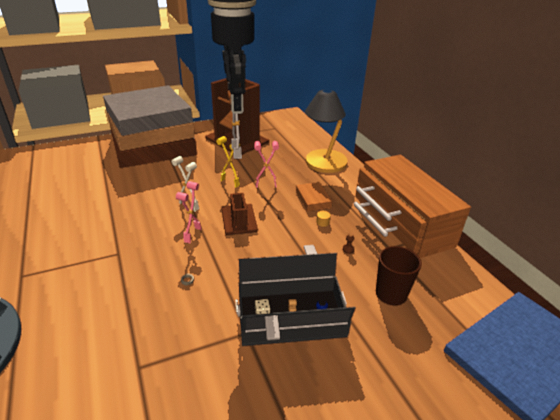

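Side view: the tongs hang straight below the gripper, tips at about (237,152), and both flaps are open. The feet sit about 121 mm below the TCP. Next I move over the die and look before inserting.

```bash
python3 - <<'E'
from h import *
q=down(np.radians(168));d=[.5215,-.122]
r.move_linear(d+[.30],q,vel=.15); r.move_linear(d+[.19],vel=.12); r.sleep(.3)
print(r.current_opening(),r.current_finger_force(),r.current_t(),r.current_q())
out=[]
b=np.radians(78);ux=np.array([np.sin(b),-np.cos(b)]);uy=np.array([np.cos(b),np.sin(b)])
for n in('side','scene'):
    im=grab(n);X=im['xyz'];out.append(im)
    L=np.dstack([(X[...,:2]-d)@ux,(X[...,:2]-d)@uy,X[...,2]])
    k=(abs(L[...,0])<.02)&(abs(L[...,1])<.035)&(L[...,2]>.062)&(L[...,2]<.09)
    Q=L[k]
    for s in(1,-1):
        T=Q[Q[:,1]*s>0];print(n,s,len(T),*(x.round(4) for x in((np.percentile(T,[2,50,98],axis=0)) if len(T) else [])))
a,c=out[0]['pixels'][180:360,190:390],out[1]['pixels'][150:330,110:310]
cv2.imwrite('pics/i.png',cv2.resize(np.hstack([a,c])[...,::-1],None,fx=2,fy=2))
E
```

```text
0.6362074869827177 3.2236112281680107 22.5 [-3.16729148e-01  4.00234307e-01  1.75146330e+00 -2.56548843e-05
  9.89375641e-01 -1.67809020e+00]
side 1 61 [-0.0082  0.018   0.0704] [-0.0015  0.0194  0.08  ] [0.0057 0.022  0.0891]
side -1 93 [-0.008  -0.0238  0.0699] [-0.0009 -0.0219  0.0799] [ 0.0074 -0.0201  0.0893]
scene 1 18 [-0.0026  0.0179  0.0706] [0.0046 0.0208 0.0781] [0.0064 0.0229 0.0899]
scene -1 23 [-0.0079 -0.0237  0.0684] [ 0.0039 -0.0214  0.0801] [ 0.0071 -0.0187  0.0895]
```

View pics/i.png

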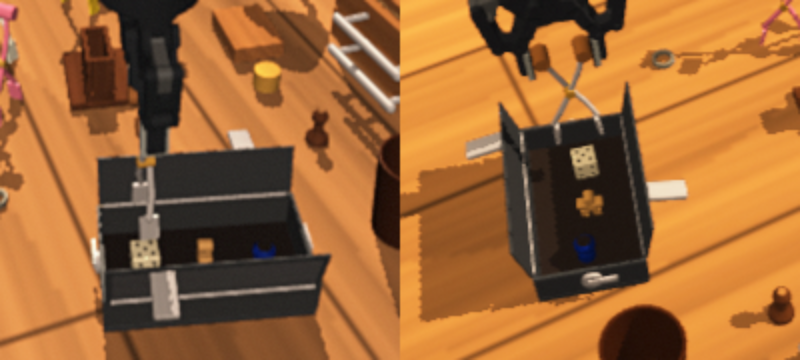

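The tips straddle the die centrally (±20 mm, within 1 mm). Going down, closing and lifting.

```bash
python3 - <<'E'
from h import *
d=[.5216,-.1214]
r.move_linear(d+[.141],vel=.06); print('down',r.current_contact_force(),r.current_finger_force())
for o in(.58,.54,.50,.40):
    r.set_gripper(o,25); print(o,r.current_opening(),r.current_finger_force())
print(r.current_contact_force())
r.sleep(.2); r.move_linear(d+[.17],vel=.05); print(r.current_opening(),r.current_finger_force())
r.move_linear(d+[.315],vel=.1); r.sleep(.5)
print(r.current_opening(),r.current_finger_force(),r.current_t())
out=[grab('side'),grab('scene')]
for im in out:
    X=im['xyz'];p=im['pixels'].astype(int)
    k=(np.hypot(X[...,0]-d[0],X[...,1]-d[1])<.05)&(X[...,2]>.12)&(X[...,2]<.235)
    Q=X[k];print(len(Q),Q.min(0).round(3),Q.max(0).round(3))
a,c=out[0]['pixels'][100:340,170:370],out[1]['pixels'][70:310,80:280]
cv2.imwrite('pics/j.png',cv2.resize(np.hstack([a,c])[...,::-1],None,fx=2,fy=2))
E
```

```text
down [-0.56036615  0.08813388 -0.35165119] 3.224358782172203
0.58 0.580371239455002 3.852822706103325
0.54 0.5396676056691749 4.287759438157082
0.5 0.4992522373910975 4.839699491858482
0.4 0.4722595660212592 25.48629641532898
[0.16848728 0.74645967 1.28720373]
0.47433445374080274 25.368186235427856
0.47405097499264237 25.36855638027191 27.475
425 [ 0.507 -0.14   0.183] [ 0.535 -0.105  0.235]
356 [ 0.507 -0.139  0.18 ] [ 0.535 -0.104  0.235]
```

View pics/j.png

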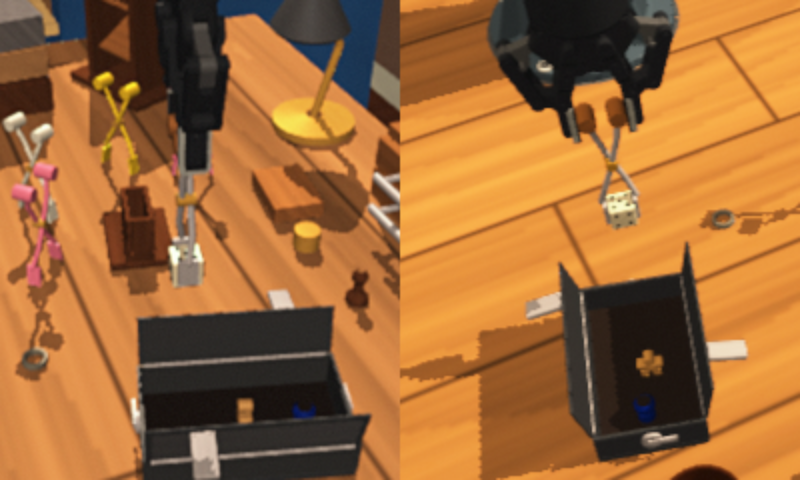

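The die is held between the tips at about z = 0.19 m, both flaps are open, and the meeple and stopper still stand in the case.

```bash
python3 -c "
from h import *
print(abs(r.current_qvel()).max()); print(r.hand_in())"
```

```text
0.0016534179634733724
the job is handed in; nothing more can be done
None
```

I handed the job in with the die held still in the tongs about 0.19 m above the shelf, both flaps open to about 1.94 rad, and the meeple and stopper still in the case; the hand-in returned no verdict.

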